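Return the setting block to its own storage bay

TASK

Put the blue-banded setting block back in the storage bay with the blue label, its banded end towards you, and push it fully home: it must press in the bay's sprung stop, which sits at an unknown depth under the hood, so feel for it and press only lightly. Do not drop the block, and leave the yellow-banded block and the other things where they are.

Things in the scene. Friction and masses are not known exactly. Their poses are not given: they have to be found in the camera images.
- blue_block_centre (a point): centre of the loose aluminium setting block with a blue band: a bar 130 mm long (its x), 38 mm wide (y), 44 mm high (z), 0.35 to 0.65 kg, lying on the bench. The 14 mm wide blue band is round its -x end; the +x end is plain and goes into the bay first. Centre of mass at this point
- blue_block_band_end (a point): middle of the block's end face at the blue band (65 mm along -x from the centre), half-way up
- blue_block: the same block; origin at the centre of its underside
- bay_blue_mouth (a point): point on the blue bay's channel floor (10 mm above the bench), on its centre line, at the mouth of the hood; x points into the hood, y left, z up. In front (x -140 to 0 mm) the channel is open above, between guides 8 mm high, 44 mm apart, 6 mm thick. Under the hood (x 0 to 96 mm) it is 44 mm wide and 48 mm high; the hood is 56 mm wide and its top 55 mm above the floor
- bay_blue: the fixed storage bay with the blue label (blue plate on its hood, blue strip at its front), 240 x 56 mm; origin at the centre of its underside, 6 mm above the bench; the mouth point is 20 mm along x and 4 mm up. Three such bays (blue, yellow, red) stand side by side in any order, 82 mm apart, on a plate that extends 5 mm past them in front and behind
- stop_blue (a joint): travel (m) of the orange sprung pin, 18 mm wide, under the blue hood: 0 = out; grows as the block presses it; at about 0.007 the block meets the firm black face behind it. That face is 45 to 85 mm in from the mouth, different each time and not measured. Meeting the pin may give a slight knock; its spring is weak (0.4 to 0.8 N) and the block stays put when let go; the face does not yield
- yellow_block_centre (a point): centre of an equal block with a yellow band, already home in the yellow-labelled bay, sticking out of its hood by about 63 mm; leave it alone
- weight_centre (a point): brass 200 g weight standing on the bench, 33 mm wide, 42 mm high; centre half-way up; leave it alone
- sample_box_centre (a point): white cardboard box with an orange and white label, 60 x 90 x 45 mm; centre half-way up; leave it alone
- screwdriver_centre (a point): yellow-handled screwdriver, 158 mm long (its y), 26 mm high, lying near the bench's front edge; centre half-way up; leave it alone

How it is judged (in metres and radians):
At the end, for the whole second after the job is handed in: The blue-banded block lies flat on the floor of the blue-labelled bay (within 5 mm of the centre line and 0.08 rad of its direction), banded end out, plain end pressing the bay's stop in by more than 4.5 mm of its 7 mm, at rest (value of joint stop_blue above 0.0045 m and y of blue_block_centre in the frame of bay_blue_mouth between -0.005 and 0.005 m and z of blue_block_centre in the frame of bay_blue_mouth below 0.026 m and x of blue_block_band_end in the frame of bay_blue_mouth below -0.03 m and x of blue_block_centre in the frame of bay_blue_mouth above -0.03 m and angle between the x axis of blue_block and the x axis of bay_blue, either way round below 0.08 rad and angle between blue_block's own z axis and vertical below 0.06 rad and linear speed of blue_block below 0.01 m/s); the robot touches nothing.
It fails at once if the block, with its front under the hood, is pressed or knocked against its bay with more than 35 N (contact force between blue_block and bay_blue above 35 N and x of blue_block_band_end in the frame of bay_blue_mouth above -0.125 m and z of blue_block_centre in the frame of bay_blue_mouth below 0.03 m).
It fails at once if the block is dropped: it moves faster than 0.5 m/s with no finger on it (linear speed of blue_block above 0.5 m/s and contact force between the fingers and blue_block below 0.1 N).
It fails at once if the yellow-banded block is moved by more than 10 mm (distance of yellow_block_centre from where it was at the start of the episode above 0.01 m).
It fails at once if the weight, the box or the screwdriver is moved by more than 20 mm (distance of any of weight_centre, sample_box_centre, screwdriver_centre from where it was at the start of the episode above 0.02 m).
It also fails if it takes over 67 s, if anything falls off the work surface, if the arm or the gripper's body presses on something with over 40 N, if the wrist force passes 120 N, or if a joint passes its speed limit or range.

ROBOT

A 6-joint arm with a two-finger parallel gripper is mounted at the origin on a cart in front of the work surface, level with it; the furniture and walls round the work are solid. World frame = base frame: x ahead of the robot, y to its left, z up, the work surface at z = 0. Lengths are in mm, angles in degrees, forces in N, time in s.
With the tool pointing down it reaches from about 300 to 750 mm from the base axis. Payload 8.5 kg.
Tool frame: the origin (TCP) lies between the finger pads; the fingertips stand env.tip_extent ahead of it and the grasp point (between the pads) lies 8 mm behind it (env.tip_extent is the distance from the TCP to the fingertips, in mm); z points along the fingers, y is the line along which they close (so a half turn about z gives the same grasp; the last joint's range is limited). The gripper opens to 88 mm and grips with 3 to 60 N. Pads are 18 mm wide; open, the fingers measure 123 mm over their backs; the gripper's body (75 mm by 187 mm) begins 45 mm behind the grasp point.
Start: joints at [-89.284, 21.807, 74.336, -0, 83.858, -12.336], TCP at [124.205, -535.774, 249.748] pointing down, gripper open.
Joint ranges: [-178.18, 178.18], [-50.72, 133.34], [12.68, 142.11], [-81.47, 261.47], [9.98, 163.14], [-165.26, 165.26]. Speed limits (degrees/s): [136.94, 136.94, 180, 180, 180, 180].

INTERFACE

Orientations are given as [roll, pitch, yaw] about the fixed x, y, z axes, in that order (R = Rz(yaw) Ry(pitch) Rx(roll)).
In Python, from plant import env gives the robot as it stands.
- The arm moves only by the shell command python3 -m inch 'ROWS'. ROWS is JSON, a list of rows, each a list of 5 numbers: the shift along the tool's x, y, z in units of 0.05 m (1.0 is 0.05 m), then the turn about the tool's z in units of 2 rad (1.0 is 2 rad), then the opening, from 0 (shut) to 1 (fully open). A call has 1 to 12 rows; each row shifts and turns the commanded pose from where the row before left it, along the tool's axes as they then stand; what a row does not reach is not made up. A row lasts 1/10 s, in which the tool goes at most 50 mm and 8.59 degrees, less where a joint would pass 70% of its speed; a pose out of reach is approached as far as the arm can. A call with a number of a shift or a turn outside -1 to 1 is refused whole. A call with a gripper value outside its range is refused whole. The fingers move at their own pace and stop on an object; the grip force is fixed at half the most. Time passes only in rows, so rows that do not move let the fingers close. It gives the time, the measured TCP pose, the force, the opening and the grip force at its end, in the units of the state.
- env.sense(): the state, without advancing time (a new reading comes with each control period).
- env.grab_frame(name): name is "scene" or "side" or "wrist"; returns a dict with "color" (400x640x3 uint8, red, green, blue), "fx", "fy", "cx", "cy" (pixels), "k1" (the pictures are not rectified: a ray, as slopes to the right and down, at radius r is drawn at 1 + k1 r^2 times it, then the intrinsics apply), "extrinsics" (4x4, takes a point from camera to world coordinates). Camera axes: x right, y up, looking along -z (the intrinsics and any distortion apply to the point x, -y, -z); pixel columns grow to the right and rows downward; lengths in mm; the calibration is good to about 2 mm. A picture is of the moment at which its call begins. There is no depth.
- env.sign_off(): hands the job in; it is judged then, once.
The state is a dict: "time": time; "joints": joint angles; "qvel": joint speeds; "effort": joint torques, N m; "tcp_pos": TCP position; "eef_rot": TCP orientation; "force": force on the tool from outside, world axes, zero at the start; "ft_torque": the same for the moment, N m; "opening": finger opening in mm; "grip_force": force on a finger pad.
Only numpy, scipy, OpenCV 4.12 (cv2) and the standard library are available. Lean on these libraries where they do the work, as an engineer would, in place of code of your own. Each camera call takes 0.05 s, during which the arm holds its last target. There are 200 camera calls.

## Working session

There is one attempt and no reset: what is moved stays moved. The work goes in short steps, Python scripts to look and compute and a shell command to move; the robot and the scene stay as the last step left them, time stands still between calls to the robot, and variables do not carry over. Pictures are saved under pics/ and viewed, at most 10 in all, crops included, and the job is handed in when it is done.

```bash
ls; mkdir -p pics
cat > h.py <<'E'
from plant import env
import numpy as np, cv2
def grab(n,f):
    d=env.grab_frame(n); cv2.imwrite('pics/'+f,d['color'][:,:,::-1]); np.save('pics/'+f[:-4]+'.npy',d,allow_pickle=True); return d
def load(f): return np.load('pics/'+f+'.npy',allow_pickle=True).item()
def pt(d,u,v,z):
    K=np.array([[d['fx'],0,d['cx']],[0,d['fy'],d['cy']],[0,0,1.]])
    a=cv2.undistortPoints(np.array([[[u,v]]],float),K,np.array([d['k1'],0,0,0,0.]))[0,0]
    T=np.array(d['extrinsics']); r=T[:3,:3]@np.array([a[0],-a[1],-1]); o=T[:3,3]
    return o+r*(z-o[2])/r[2]
def proj(d,P):
    T=np.array(d['extrinsics']); p=T[:3,:3].T@(np.array(P,float)-T[:3,3]); a=np.array([p[0],-p[1]])/-p[2]
    a=a*(1+d['k1']*(a@a)); return np.array([d['fx']*a[0]+d['cx'],d['fy']*a[1]+d['cy']])
E
python3 - <<'E'
from h import *
print(env.sense(),env.tip_extent)
for n in('scene','side','wrist'):
    d=grab(n,n+'0.png'); print(n,d['fx'],d['k1'],np.round(d['extrinsics'],2).tolist())
E
```

```text
pics
{'time': 0.0, 'joints': array([-8.92857571e+01,  2.18389760e+01,  7.43825775e+01, -1.92444989e-03,
        8.38576303e+01, -1.23341324e+01]), 'qvel': array([ 0.03319654, -0.14475283, -0.00562433, -0.1343553 , -0.00544999,
        0.01183457]), 'effort': array([ 1.18471773e-03, -4.37922478e+01, -2.24551392e+01,  7.13451253e-02,
        3.52282973e-02, -1.12456348e-04]), 'tcp_pos': array([ 124.17741896, -535.53554968,  249.1694445 ]), 'eef_rot': array([-1.79922235e+02, -1.50456637e-02,  1.30485723e+01]), 'force': array([ 0.12585167, -0.38425425, -0.13264886]), 'ft_torque': array([-0.01405198, -0.02297572, -0.00860864]), 'grip_force': 0.0, 'opening': 87.97647618702506} 11.0
scene 384.9314991133241 -0.0013171565233329418 [[-0.76, 0.34, -0.55, 60.74], [-0.65, -0.44, 0.63, 691.95], [-0.02, 0.83, 0.55, 555.2], [0.0, 0.0, 0.0, 1.0]]
side 376.97682049675876 -0.08532613030053539 [[0.94, 0.24, -0.24, 332.81], [-0.34, 0.68, -0.65, -452.56], [0.0, 0.69, 0.72, 665.7], [0.0, 0.0, 0.0, 1.0]]
wrist 279.11447590062323 -0.03413355967826843 [[0.23, 0.92, 0.31, 204.06], [-0.97, 0.22, 0.07, -516.91], [-0.0, -0.31, 0.95, 385.42], [0.0, 0.0, 0.0, 1.0]]
```

View pics/scene0.png

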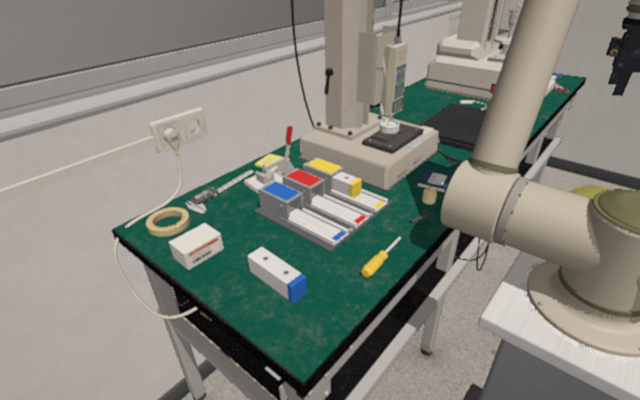

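View pics/side0.png

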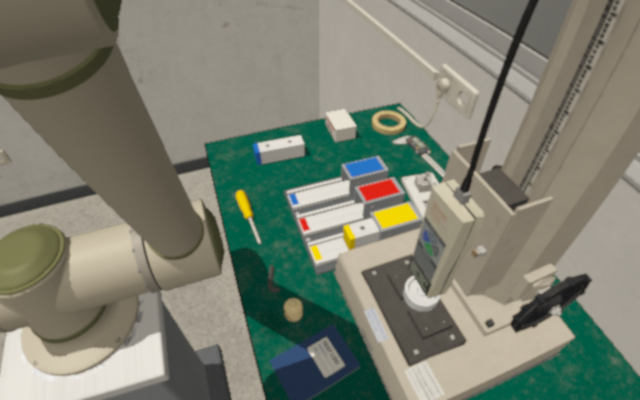

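The scene view shows the blue bay as the leftmost, with its hood at about (281,195) and its front strip at (338,235). The loose block runs from (262,255) to its band at (297,287). In the side view the block is at (280,150). I'll enlarge both.

Run:
```python
import cv2
a=cv2.imread('pics/scene0.png');b=cv2.imread('pics/side0.png')
cv2.imwrite('pics/c1.png',cv2.resize(a[165:315,235:395],None,fx=4,fy=4,interpolation=cv2.INTER_CUBIC))
cv2.imwrite('pics/c2.png',cv2.resize(b[125:275,240:430],None,fx=4,fy=4,interpolation=cv2.INTER_CUBIC))
```

```text
(no output)
```

View pics/c1.png

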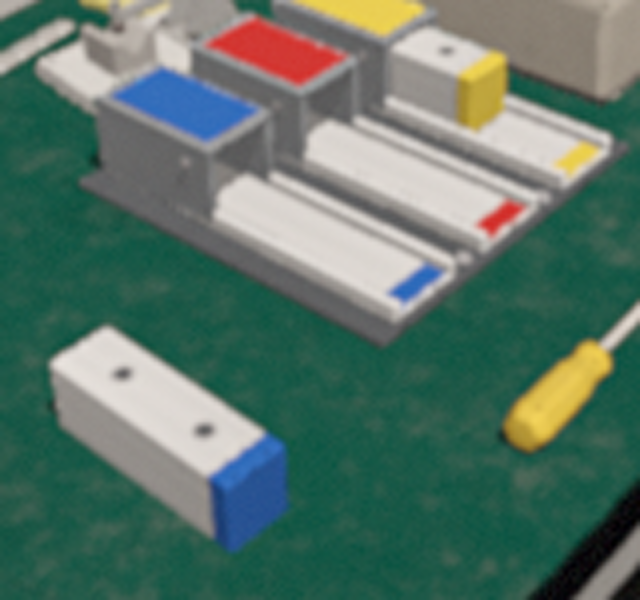

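View pics/c2.png

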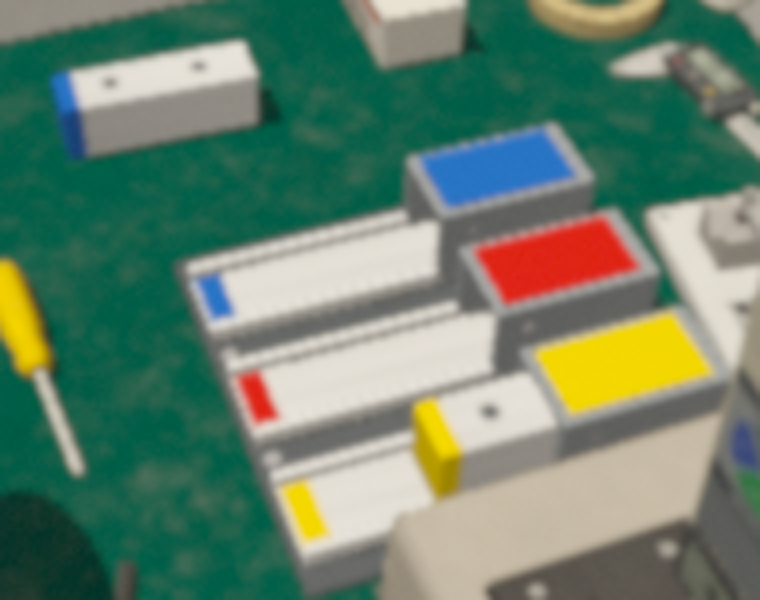

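The enlarged scene crop shows the blue hood top with corners (100,100), (165,68), (270,115) and (207,152). The block top has corners (52,362), (108,326), (285,440) and (212,482). In the side crop the hood corners are (408,157), (557,124), (592,178) and (440,218). The block top there runs from about (55,75) to (260,75).

Run:
```python
from h import *
S=load('scene0');D=load('side0')
def c(d,o,L,z): 
    for U,V in L: print(np.round(pt(d,(U+.5)/4-.5+o[0],(V+.5)/4-.5+o[1],z),1)[:2],end=' ')
    print()
so=(235,165);do=(240,125)
print('hood');c(S,so,[(100,100),(165,68),(270,115),(207,152)],65);c(D,do,[(408,157),(557,124),(592,178),(440,218)],65)
print('strip');c(S,so,[(388,293),(428,264),(445,272),(402,302)],10);c(D,do,[(197,280),(220,275),(235,315),(212,320)],10)
print('block');c(S,so,[(52,362),(108,326),(285,440),(212,482)],44);c(D,do,[(55,75),(247,42),(260,75),(78,102)],44)
```

```text
hood
[699.7 178.4] [696.  126.3] [605.8 126.7] [607.4 179.2] 
[612.1 173.5] [710.5 171.1] [708.2 119.1] [609.5 117.9] 
strip
[487.2 162. ] [485.9 126.8] [473.7 126.7] [476.1 163.4] 
[475.3 169.9] [489.7 169.2] [488.3 134.6] [474.3 135.4] 
block
[558.1 343.7] [556.8 306.7] [429.7 311.3] [437.6 352.5] 
[432.9 351.3] [563.5 341.9] [560.6 304.7] [440.8 318.4]
```

Run:
```python
from h import *
S=load('scene0');D=load('side0')
for u,v,z in [(385,185,60),(302,142,60),(438,135,60),(397,100,100),(397,100,150),(397,100,200)]: print('S',u,v,z,np.round(pt(S,u,v,z)))
for u,v,z in [(338,252,60),(400,395,60),(293,310,21),(425,303,100),(425,303,150),(425,303,200)]: print('D',u,v,z,np.round(pt(D,u,v,z)))
```

```text
S 385 185 60 [475. -36.  60.]
S 302 142 60 [812. -99.  60.]
S 438 135 60 [ 508. -395.   60.]
S 397 100 100 [ 721. -502.  100.]
S 397 100 150 [ 649. -371.  150.]
S 397 100 200 [ 576. -239.  200.]
D 338 252 60 [510. -60.  60.]
D 400 395 60 [ 501. -337.   60.]
D 293 310 21 [ 395. -128.   21.]
D 425 303 100 [ 596. -231.  100.]
D 425 303 150 [ 573. -251.  150.]
D 425 303 200 [ 549. -270.  200.]
```

```bash
python3 -m inch '[[0.4,-0.9,0,0.057,1],[0.4,-0.9,0,0.057,1],[0.4,-0.9,0,0,1],[0.4,-0.9,0,0,1],[0.4,-0.9,0,0,1],[0.4,-0.9,0,0,1],[0.4,-0.9,0,0,1],[0.4,-0.9,0,0,1]]'
```

```text
time: 0.95
tcp_pos: [268.5, -168.6, 249.8]
eef_rot: [180.0, -0.0, -0.1]
force: [1.4, 0.0, 0.0]
opening: 88.3
grip_force: 0.0
```

```bash
python3 -m inch '[[0.3,-0.9,0,0,1],[0.3,-0.9,0,0,1],[0.3,-0.9,0,0,1],[0.4,-0.9,0,0,1],[0.5,-0.9,0,0,1],[0.5,-0.9,0,0,1],[0.5,-0.9,0,0,1],[0.7,-0.7,0,0,1],[0.7,-0.7,0,0,1],[0.6,-0.7,0,0,1],[0,0,0,0,1],[0,0,0,0,1]]'
python3 -c "
from h import *
print(env.sense()['joints']);d=grab('wrist','w1.png');cv2.imwrite('pics/w1b.png',cv2.resize(d['color'][:,:,::-1],(800,500),interpolation=cv2.INTER_CUBIC))"
```

```text
time: 2.15
tcp_pos: [506.2, 246.0, 248.8]
eef_rot: [180.0, 0.1, 0.0]
force: [-0.1, 0.9, 0.1]
opening: 88.2
grip_force: 0.0
[ 1.38704646e+01  2.31793380e+01  7.22866517e+01 -1.00891402e-02
  8.46352882e+01  1.03821951e+02]
```

View pics/w1b.png

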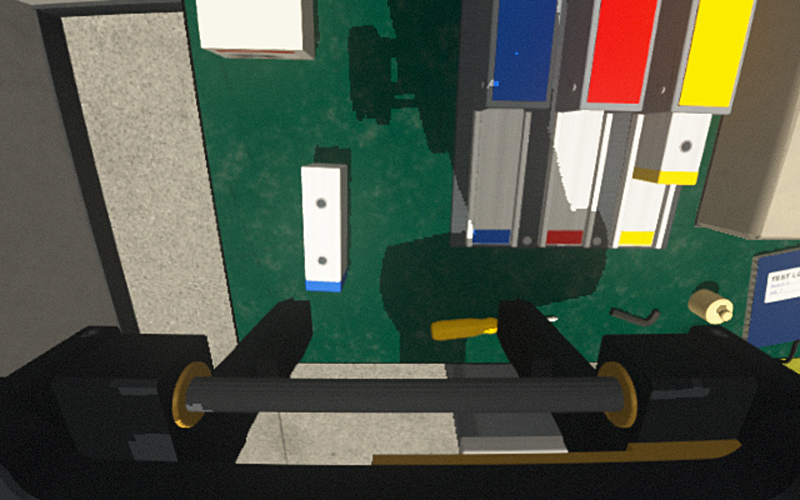

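The wrist view shows the block top from (302,165) to (342,290), with the band at the near end. The blue bay's channel spans about (470–520, 108–245), with its strip at (491,237). I'll zoom in for sub-pixel corners.

Run:
```python
import cv2,numpy as np
a=cv2.imread('pics/w1.png')
f=lambda x,y,w,h:cv2.resize(a[y:y+h,x:x+w],None,fx=5,fy=5,interpolation=cv2.INTER_CUBIC)
A=f(235,125,50,115); B=f(360,83,100,115)
B=np.clip(B.astype(float)*1.5+10,0,255).astype('uint8')
cv2.imwrite('pics/c3.png',np.hstack([A,B]))
```

```text
(no output)
```

View pics/c3.png

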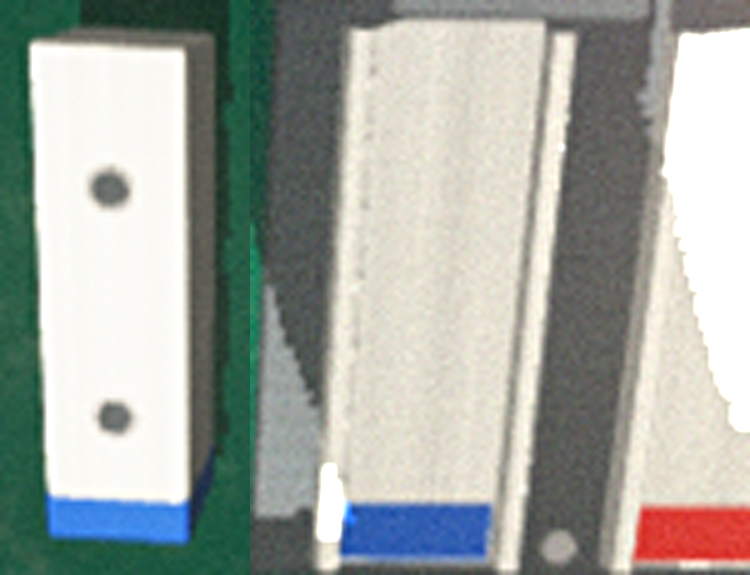

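Run:
```python
from h import *
W=load('w1')
def c(o,L,z,s=5.):
    P=[pt(W,(U+.5)/s-.5+o[0],(V+.5)/s-.5+o[1],z) for U,V in L]
    for p in P: print(np.round(p,1)[:2],end=' ')
    print(); return P
print('block');P=c((235,125),[(32,42),(184,48),(190,540),(48,537)],44);print(np.mean(P,0))
d=(P[0]+P[1]-P[2]-P[3]);print('ang',np.degrees(np.arctan2(d[1],d[0])))
P=c((235,125),[(109,187),(114,418)],44);d=P[0]-P[1];print('ang',np.degrees(np.arctan2(d[1],d[0])),np.mean(P,0))
print('guides outer L,R; inner L,R')
for L in ([(346,28),(316,570)],[(577,35),(520,570)],[(373,28),(340,570)],[(555,32),(500,570)]):
    P=c((310,83),L,18);d=P[0]-P[1];print('  ang',np.degrees(np.arctan2(d[1],d[0])))
print('strip');c((310,83),[(342,505),(492,505),(488,558),(340,555)],10)
print('hood front top');c((0,0),[(488,108),(556,105)],65,1.25)
print('yellow hood');c((0,0),[(680,108),(733,112)],65,1.25)
```

```text
block
[559.  344.5] [557.5 308.1] [428.4 313.8] [429.1 352. ] 
[493.49886281 329.62791093  44.        ]
ang -2.910572283291959
[523.9 328.5] [463.2 331.7] 
ang -2.9765150461144447 [493.54857915 330.1125161   44.        ]
guides outer L,R; inner L,R
[610.9 177.8] [470.9 177.4] 
  ang 0.14598762284384725
[609.8 120.4] [471.  120.7] 
  ang -0.13220959514998984
[611.  171.1] [470.9 170.8] 
  ang 0.1410110435009904
[610.5 126. ] [471.  126.3] 
  ang -0.14350996096573734
strip
[487.3 169.8] [487.4 127.8] [472.  127.4] [472.8 169.4] 
hood front top
[610.1 174.4] [613.1 115.8] 
yellow hood
[612.8   5.2] [610.8 -44.7]
```

```bash
python3 -m inch '[[-0.33,-0.85,0,0,1],[-0.324,-0.848,0,0.0257,1],[0,0,0.9,0,1],[0,0,0.9,0,1],[0,0,0.9,0,1],[0,0,0.6,0,1],[0,0,0.276,0,1],[0,0,0,0,1],[0,0,0,0,1]]'
```

```text
time: 3.1
tcp_pos: [473.8, 330.0, 72.1]
eef_rot: [-180.0, -0.1, -3.0]
force: [-0.6, -0.2, 0.6]
opening: 88.2
grip_force: 0.0
```

```bash
python3 -m inch '[[0,-0.018,0.3,0,1],[0,0,0.3,0,1],[0,0,0.22,0,1],[0,0,0.1,0,1],[0,0,0,0,1],[0,0,0,0,0.3],[0,0,0,0,0.3],[0,0,0,0,0.3],[0,0,0,0,0.3],[0,0,0,0,0.3],[0,0,0,0,0.3],[0,0,0,0,0.3]]'
```

```text
time: 4.3
tcp_pos: [473.6, 331.4, 25.0]
eef_rot: [180.0, 0.0, -3.0]
force: [-0.8, -0.2, 0.9]
opening: 37.7
grip_force: 30.0
```

```bash
python3 -m inch '[[0,0,-0.2,0,0.3],[0,0,-0.4,0,0.3],[0,0,-0.4,0,0.3],[0,0,-0.2,-0.0257,0.3],[0,0.2,0,0,0.3],[0.1,0.6,0,0,0.3],[0.1,0.8,0,0,0.3],[0.1,0.8,0,0,0.3],[0.1,0.7,0,0,0.3],[0.2,0.4,0,0,0.3],[0.248,0.148,0,0,0.3],[0,0,0,0,0.3]]'
python3 -m inch '[[0,0,0,0,0.3],[0,0,0,0,0.3]]'
python3 - <<'E'
from h import *
W=grab('wrist','w2.png');S=grab('side','s2.png')
a=cv2.resize(W['color'][60:260,250:450],(600,600),interpolation=cv2.INTER_CUBIC)[:,:,::-1]
b=cv2.resize(S['color'][100:300,240:306],(198,600),interpolation=cv2.INTER_CUBIC)[:,:,::-1]
b=cv2.resize(S['color'][110:230,260:400],(700,600))[:,:,::-1]
cv2.imwrite('pics/c4.png',np.hstack([a,b])[:, :]) if 0 else (cv2.imwrite('pics/c4.png',a),cv2.imwrite('pics/c5.png',b))
E
```

```text
time: 5.5
tcp_pos: [517.3, 148.0, 84.7]
eef_rot: [-180.0, -0.0, -0.2]
force: [0.2, 0.9, -2.9]
opening: 37.8
grip_force: 30.0
time: 5.7
tcp_pos: [515.3, 150.0, 84.7]
eef_rot: [-180.0, 0.1, 0.1]
force: [0.2, 0.7, -3.3]
opening: 37.5
grip_force: 30.0
```

View pics/c4.png

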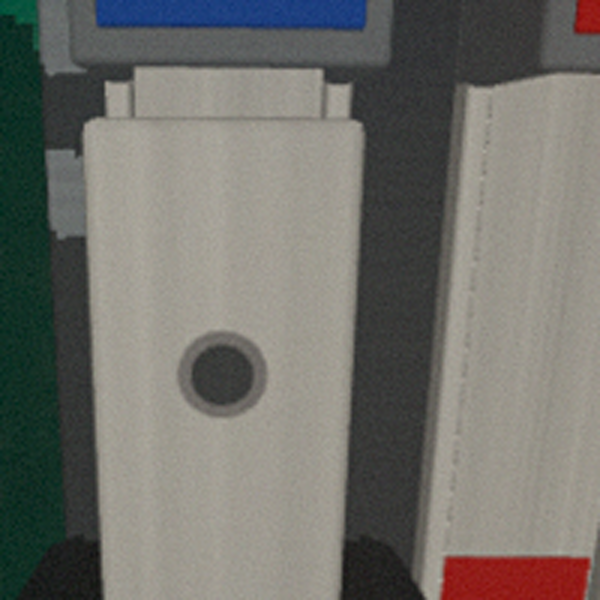

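The block hangs straight and just in front of the blue hood. The block's top front edge runs from 84 to 364 at row 120, the guides' outer edges are at 106 and 352, and the hood's front corners are at 72 and 391. I'll compute the lateral error.

Run:
```python
from h import *
W=load('w2')
q=lambda U,V,z:np.round(pt(W,(U+.5)/3-.5+250,(V+.5)/3-.5+60,z),1)[:2]
print('block front',q(84,122,103.7),q(364,124,103.7),'rear',q(103,560,103.7),q(342,560,103.7))
print('guides',q(106,82,18),q(352,84,18),'inner',q(131,84,18),q(324,84,18))
print('hood',q(72,62,65),q(391,66,65),'blue',q(97,26,65),q(366,26,65))
```

```text
block front [600.1 168.4] [599.9 131.3] rear [535.5 168.6] [535.5 131.3]
guides [610.7 176.3] [610.3 120.6] inner [610.2 170.6] [610.3 126.9]
hood [610.8 176. ] [610.3 120.9] blue [616.6 171.5] [616.7 125.5]
```

```bash
python3 -m inch '[[0,0.024,0,0,0.3],[0,0,0.2,0,0.3],[0,0,0.3,0,0.3],[0,0,0.22,0,0.3],[0,0,0.12,0,0.3],[0,0,0.05,0,0.3],[0,0,0.03,0,0.3],[0,0,0,0,0.3]]'
python3 -m inch '[[0,0,0.02,0,0.3],[0,0,0.02,0,0.3],[0,0,0,0,0.3],[0,0,0,0,0.3]]'
```

```text
time: 6.6
tcp_pos: [516.1, 147.8, 39.1]
eef_rot: [-180.0, -0.0, -0.0]
force: [-0.5, -0.4, -3.6]
opening: 37.9
grip_force: 30.0
time: 7.0
tcp_pos: [516.0, 147.8, 37.0]
eef_rot: [-180.0, -0.0, -0.0]
force: [0.3, 0.2, -3.1]
opening: 37.8
grip_force: 30.0
```

```bash
python3 -m inch '[[0,0,0.02,0,0.3],[0,0,0,0,0.3],[0,0,0,0,0.3]]'
python3 -m inch '[[0,0,0.015,0,0.3],[0,0,0,0,0.3],[0,0,0,0,0.3]]'
```

```text
time: 7.3
tcp_pos: [516.0, 147.8, 35.9]
eef_rot: [-180.0, 0.0, -0.0]
force: [0.7, 0.2, -3.0]
opening: 37.6
grip_force: 30.0
time: 7.6
tcp_pos: [516.0, 147.8, 35.2]
eef_rot: [-180.0, -0.0, -0.0]
force: [-0.6, -0.4, -3.8]
opening: 37.9
grip_force: 30.0
```

```bash
python3 -m inch '[[0,0,0.01,0,0.3],[0,0,0,0,0.3],[0,0,0,0,0.3]]'
python3 -m inch '[[0,0,0.01,0,0.3],[0,0,0,0,0.3],[0,0,0,0,0.3]]'
python3 -m inch '[[0,0,0.01,0,0.3],[0,0,0,0,0.3],[0,0,0,0,0.3]]'
```

```text
time: 7.9
tcp_pos: [516.0, 147.8, 35.0]
eef_rot: [180.0, -0.0, -0.0]
force: [-2.1, -0.5, 1.4]
opening: 37.3
grip_force: 30.0
time: 8.2
tcp_pos: [516.0, 147.9, 34.9]
eef_rot: [180.0, -0.0, -0.0]
force: [-4.0, -0.8, 7.7]
opening: 38.0
grip_force: 30.0
time: 8.5
tcp_pos: [516.0, 147.8, 34.9]
eef_rot: [180.0, -0.1, -0.0]
force: [-4.6, -0.8, 12.6]
opening: 37.8
grip_force: 30.0
```

```bash
python3 -m inch '[[0,0,-0.02,0,0.45],[0,0,0,0,0.65],[0,0,0,0,0.65],[0,0,0,0,0.65],[0,0,-0.2,0,0.65],[0,0,-0.5,0,0.65],[-0.1,0,-0.3,0,0.4],[-0.6,0,0,0,0],[-0.6,0,0,0,0],[-0.18,-0.012,0,0,0],[0,0,0,0,0],[0,0,0,0,0]]'
python3 -c "
from h import *
print(env.sense()['opening'])
W=grab('wrist','w3.png');S=grab('scene','s3.png')
a=cv2.resize(W['color'][60:360,220:420],(400,600))[:,:,::-1]
b=cv2.resize(S['color'][150:300,260:360],(400,600),interpolation=cv2.INTER_CUBIC)[:,:,::-1]
cv2.imwrite('pics/c6.png',np.hstack([a,b]))"
```

```text
time: 9.7
tcp_pos: [443.2, 148.4, 85.1]
eef_rot: [-180.0, -0.1, -0.0]
force: [-0.5, 0.3, -0.1]
opening: 11.5
grip_force: 0.0
11.543684702157593
```

View pics/c6.png

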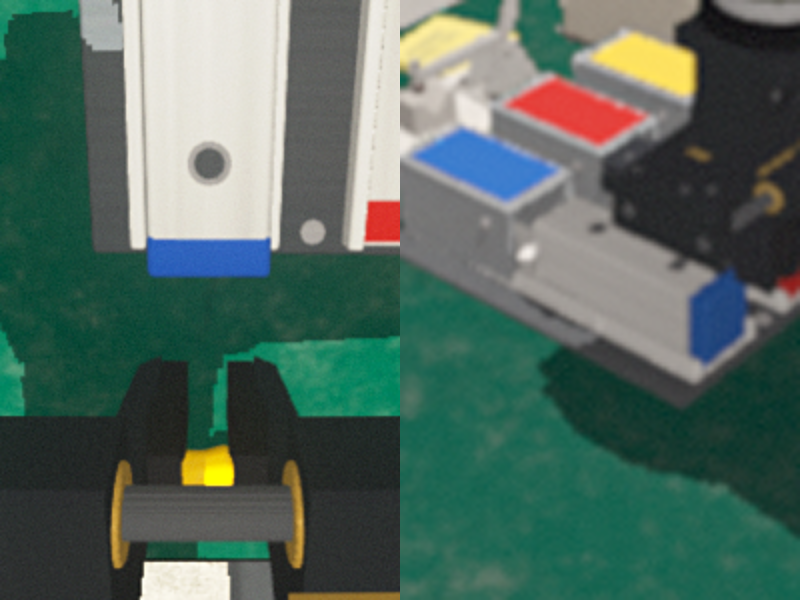

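The block lies between the guides with its band outward, at about (208,257) in the left crop. The nearly closed fingers stand in front of it. The screwdriver handle shows between and behind them at (208,465), so I'll check the clearance.

```bash
python3 -c "
from h import *
W=load('w3');print(pt(W,220+104,60+224,24),pt(W,220+104,60+119,54),pt(W,220+104,60+137.5,54))"
python3 -m inch '[[0.1,0,0.1,0,0],[0,0,0.3,0,0],[0,0,0.3,0,0],[0,0,0.2,0,0],[0,0,0.1,0,0],[0,0,0,0,0],[0,0,0,0,0]]'
```

```text
[386.41779263 147.97834199  24.        ] [483.35306569 148.18281957  54.        ] [471.37694975 148.16866315  54.        ]
time: 10.5
tcp_pos: [447.3, 148.4, 34.9]
eef_rot: [-180.0, -0.0, -0.0]
force: [0.3, 0.2, -0.1]
opening: 0.5
grip_force: 0.0
```

```bash
python3 -m inch '[[0.04,0,0,0,0],[0.04,0,0,0,0],[0.04,0,0,0,0],[0.04,0,0,0,0],[0.04,0,0,0,0],[0.04,0,0,0,0],[0.04,0,0,0,0],[0.04,0,0,0,0],[0.04,0,0,0,0],[0.04,0,0,0,0]]'
python3 -m inch '[[0.04,0,0,0,0],[0.04,0,0,0,0],[0.04,0,0,0,0],[0.04,0,0,0,0]]'
python3 -m inch '[[0.04,0,0,0,0],[0.04,0,0,0,0],[0.04,0,0,0,0],[0.04,0,0,0,0]]'
```

```text
time: 11.5
tcp_pos: [466.4, 148.5, 34.6]
eef_rot: [180.0, 0.1, -0.0]
force: [-3.8, -0.1, 2.8]
opening: 0.9
grip_force: 1.8
time: 11.9
tcp_pos: [475.3, 148.4, 34.6]
eef_rot: [180.0, -0.0, -0.0]
force: [-2.0, 0.4, 0.5]
opening: 0.3
grip_force: 1.1
time: 12.3
tcp_pos: [483.2, 148.4, 34.7]
eef_rot: [-180.0, -0.0, -0.0]
force: [-0.1, -0.9, 0.0]
opening: 0.8
grip_force: 0.8
```

```bash
python3 -m inch '[[0.04,0,0,0,0],[0.04,0,0,0,0],[0.04,0,0,0,0],[0.04,0,0,0,0],[0.04,0,0,0,0],[0.04,0,0,0,0],[0.04,0,0,0,0],[0.04,0,0,0,0],[0.04,0,0,0,0],[0.04,0,0,0,0],[0.04,0,0,0,0]]'
python3 -c "
from h import *
W=grab('wrist','w4.png');C=W['color'].astype(int)
m=((C[:,:,2]>C[:,:,0]+60)&(C[:,:,2]>C[:,:,1]+40)).astype('uint8')
for s in cv2.connectedComponentsWithStats(m)[2][1:]:
  if s[4]>100: print(s, pt(W,s[0]+s[2]/2,s[1],54),pt(W,s[0]+s[2]/2,s[1]+s[3],54))"
```

```text
time: 13.4
tcp_pos: [505.2, 148.4, 34.7]
eef_rot: [180.0, -0.0, -0.0]
force: [-1.1, 0.3, -1.9]
opening: 0.5
grip_force: 0.8
[ 254    0  140   18 2336] [624.58123438 148.40472626  54.        ] [618.76862037 148.39817576  54.        ]
[ 284  242   81   24 1772] [527.76831081 148.05432288  54.        ] [514.97206125 148.03019015  54.        ]
```

```bash
python3 -m inch '[[0.02,0,0,0,0],[0.02,0,0,0,0],[0.02,0,0,0,0],[0.02,0,0,0,0],[0.02,0,0,0,0],[0.02,0,0,0,0],[0.02,0,0,0,0],[0.02,0,0,0,0]]'
```

```text
time: 14.25
tcp_pos: [513.0, 148.4, 34.7]
eef_rot: [-180.0, 0.0, -0.0]
force: [-3.1, 0.3, 2.2]
opening: 0.5
grip_force: 1.9
```

```bash
python3 -m inch '[[0.01,0,0,0,0],[0.01,0,0,0,0],[0.01,0,0,0,0],[0.01,0,0,0,0]]'
```

```text
time: 14.65
tcp_pos: [515.0, 148.4, 34.7]
eef_rot: [180.0, 0.0, -0.0]
force: [-5.2, -0.1, 2.4]
opening: 0.4
grip_force: 2.2
```

```bash
python3 -m inch '[[0.01,0,0,0,0],[0.01,0,0,0,0],[0.01,0,0,0,0]]'
```

```text
time: 14.95
tcp_pos: [516.5, 148.4, 34.7]
eef_rot: [-180.0, 0.0, -0.0]
force: [-4.9, 0.1, 4.4]
opening: 0.6
grip_force: 2.8
```

```bash
python3 -m inch '[[0.01,0,0,0,0],[0.01,0,0,0,0],[0.01,0,0,0,0],[0.01,0,0,0,0]]'
```

```text
time: 15.35
tcp_pos: [518.3, 148.4, 34.7]
eef_rot: [180.0, 0.0, -0.0]
force: [-5.1, 0.1, 5.2]
opening: 0.7
grip_force: 2.9
```

```bash
python3 -m inch '[[0.01,0,0,0,0],[0.01,0,0,0,0],[0.01,0,0,0,0],[0.01,0,0,0,0]]'
```

```text
time: 15.75
tcp_pos: [520.2, 148.4, 34.7]
eef_rot: [180.0, 0.0, -0.0]
force: [-6.0, 0.3, 5.2]
opening: 0.5
grip_force: 3.0
```

```bash
python3 -m inch '[[0.01,0,0,0,0],[0.01,0,0,0,0],[0.01,0,0,0,0],[0.01,0,0,0,0]]'
```

```text
time: 16.15
tcp_pos: [522.2, 148.4, 34.7]
eef_rot: [180.0, 0.1, -0.0]
force: [-6.5, -0.4, 5.1]
opening: 0.2
grip_force: 3.0
```

```bash
python3 -m inch '[[0.01,0,0,0,0],[0.01,0,0,0,0],[0.01,0,0,0,0],[0.01,0,0,0,0]]'
```

```text
time: 16.55
tcp_pos: [523.4, 148.4, 34.7]
eef_rot: [180.0, 0.2, -0.0]
force: [-11.6, -0.6, 9.0]
opening: 0.4
grip_force: 5.7
```

```bash
python3 -m inch '[[0.01,0,0,0,0],[0,0,0,0,0],[0,0,0,0,0]]'
python3 -c "
from h import *
W=grab('wrist','w5.png');C=W['color'].astype(int)
m=((C[:,:,2]>C[:,:,0]+60)&(C[:,:,2]>C[:,:,1]+40)).astype('uint8')
for s in cv2.connectedComponentsWithStats(m)[2][1:]:
  if s[4]>100: print(s, pt(W,s[0]+s[2]/2,s[1],54),pt(W,s[0]+s[2]/2,s[1]+s[3],54))
S=grab('scene','s5.png')
a=cv2.resize(W['color'][100:300,220:420],(400,400))[:,:,::-1]
b=cv2.resize(S['color'][170:270,260:360],(400,400),interpolation=cv2.INTER_CUBIC)[:,:,::-1]
cv2.imwrite('pics/c7.png',np.hstack([a,b]))"
```

```text
time: 16.85
tcp_pos: [523.4, 148.4, 34.7]
eef_rot: [180.0, 0.2, 0.0]
force: [-12.3, -0.9, 9.3]
opening: 0.2
grip_force: 6.0
[  254     0   141    76 10299] [642.7277887  148.28027729  54.        ] [617.12744075 148.23191648  54.        ]
[ 284  242   81   24 1773] [546.06685931 148.08690643  54.        ] [533.24545957 148.05952786  54.        ]
```

View pics/c7.png

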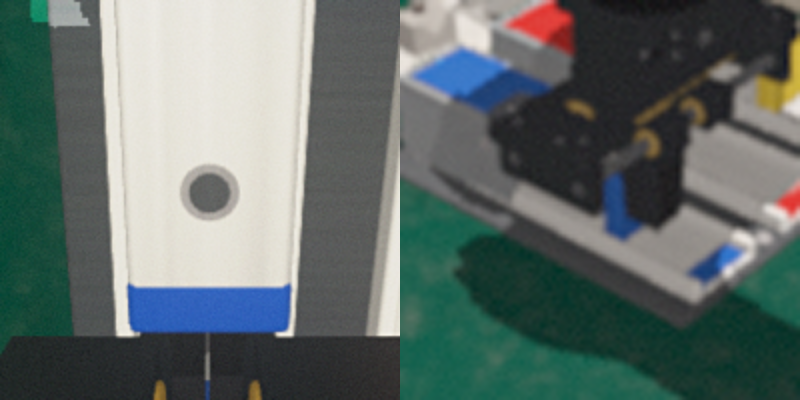

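The block is straight in the channel, centred at y 148.1, with its band out at about (208,310) in the crop. It stands about 53 mm under the hood. I'll press slightly more to check that this is the firm face and not friction.

```bash
python3 -m inch '[[0.01,0,0,0,0],[0,0,0,0,0],[0,0,0,0,0]]'
```

```text
time: 17.25
tcp_pos: [523.4, 148.4, 34.7]
eef_rot: [180.0, 0.3, 0.0]
force: [-13.4, -1.3, 10.5]
opening: 0.2
grip_force: 7.1
```

```bash
python3 -m inch '[[0.01,0,0,0,0],[0,0,0,0,0],[0,0,0,0,0]]'
```

```text
time: 17.55
tcp_pos: [523.4, 148.5, 34.8]
eef_rot: [180.0, 0.3, 0.0]
force: [-16.7, -0.8, 12.2]
opening: 0.2
grip_force: 8.1
```

```bash
python3 -m inch '[[-0.01,0,0,0,0],[-0.02,0,0,0,0],[-0.02,0,0,0,0],[-0.05,0,0,0,0],[-0.1,0,0,0,0],[-0.2,0,0,0,0],[0,0,0,0,0],[0,0,0,0,0]]'
python3 -c "
from h import *
W=grab('wrist','w6.png');C=W['color'].astype(int)
m=((C[:,:,2]>C[:,:,0]+60)&(C[:,:,2]>C[:,:,1]+40)).astype('uint8')
for s in cv2.connectedComponentsWithStats(m)[2][1:]:
  if s[4]>100: print(s, pt(W,s[0]+s[2]/2,s[1],54),pt(W,s[0]+s[2]/2,s[1]+s[3],54))
S=grab('side','s6.png')
a=cv2.resize(W['color'][60:260,220:420],(400,400))[:,:,::-1]
b=cv2.resize(S['color'][140:240,270:370],(400,400),interpolation=cv2.INTER_CUBIC)[:,:,::-1]
cv2.imwrite('pics/c8.png',np.hstack([a,b]))"
```

```text
time: 18.35
tcp_pos: [506.0, 148.4, 34.8]
eef_rot: [-180.0, -0.0, -0.0]
force: [0.6, 0.1, -0.9]
opening: 1.0
grip_force: 0.0
[ 254    0  140   20 2721] [625.43410591 148.43041828  54.        ] [618.95579978 148.42273374  54.        ]
[ 282  206   85   26 2020] [546.27580321 148.10796752  54.        ] [533.60019965 148.08377572  54.        ]
```

View pics/c8.png

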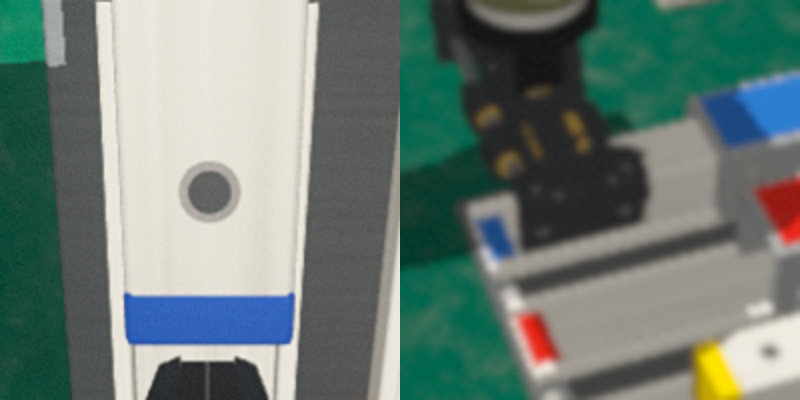

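The block has stayed seated after release: its band end is unchanged at x≈533.5, it is straight, and the fingers are clear of it. I'll raise the arm and hand in.

```bash
python3 -m inch '[[-0.1,0,-0.1,0,0],[-0.1,0,-0.4,0,0],[0,0,-0.6,0,0],[0,0,-0.6,0,0],[0,0,-0.3,0,0],[0,0,0,0,0],[0,0,0,0,0],[0,0,0,0,0]]'
python3 -c "
from h import *
W=grab('wrist','w7.png');C=W['color'].astype(int)
m=((C[:,:,2]>C[:,:,0]+60)&(C[:,:,2]>C[:,:,1]+40)).astype('uint8')
for s in cv2.connectedComponentsWithStats(m)[2][1:]:
  if s[4]>100: print(s, pt(W,s[0]+s[2]/2,s[1]+s[3],54))
print(env.sign_off())"
```

```text
time: 19.25
tcp_pos: [495.4, 148.3, 133.6]
eef_rot: [180.0, 0.1, -0.0]
force: [0.2, -0.0, 0.0]
opening: 0.5
grip_force: 0.0
[ 288    0   72   47 3281] [617.66915818 148.03777667  54.        ]
[299 150  50  16 731] [533.67053118 147.94007489  54.        ]
[301 204  43  15 621] [488.89087986 149.13605169  54.        ]
[617 231  23  68 903] [ 403.29220221 -150.82160436   54.        ]
the job is handed in; nothing more can be done
None
```

The blue-banded block is in the blue bay, band end out, about 53 mm under the hood and pushed up to a firm stop at about 17 N. It stayed put when I let go, and I handed the job in at about 19 s; the sign-off gave no verdict, and I could not read the stop's travel directly.

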